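Push the wax block home in the bench stop

TASK

Seat the blue wax block for thread waxing: push it along the table with the fingertips into the inner corner of the aluminium bench stop, with a long side flush against the long arm and an end flush against the short arm. Only push it, gently: do not grip, lift or tip it and do not press it hard, for wax dents. Leave the other things on the table where they are.

Things in the scene. Friction and masses are not known exactly. Their poses are not given: they have to be found in the camera images.
- wax_block: The loose blue wax block, 40 (x) x 72 (y) x 32 (z) mm, about 80 g; it slides on the table. Origin at the centre of its underside; y runs along its long side. It lies flat on the open inner side of the bench stop, 6 to 12 cm short of its place across and 3 to 10 cm along the long arm, turned up to 0.5 rad from the stop's axes.
- corner_stop: The bench stop: two aluminium bars at right angles, fixed to the table, 18 mm thick, 22 mm high. Origin: the inner corner, at table height. The long arm's inner face is the plane x = 0 and runs 140 mm along -y; the short arm's is the plane y = 0 and runs 70 mm along -x; the bars lie beyond, at +x and +y. A steel thread eye on the long arm rises to 44 mm.
- seat (a point): Where the centre of the seated block's underside belongs: at (-20, -36, 0) mm in the bench stop's frame, with the same axes; the seated block then fills x = -40 to 0 and y = -72 to 0 mm of that frame.
- needle_box: Bystander: loose black carton, 56 x 88 x 22 mm, origin at the centre of its underside.
- bone_folder: Bystander: loose flat cream-coloured bone folder, 24 x 154 x 4 mm (long in y), origin at the centre of its underside.
- spool_gold: Bystander: loose gold thread spool, 33 mm across, 66 mm high, beside the work; origin at the centre of its underside.
- cream_pot: Bystander: loose white pot, 43 mm across, 58 mm high, beside the work; origin at the centre of its underside.
Not all that is in view belongs to the job. Leave any purple look-alike of the wax_block alone.

How it is judged:
At the end, for the whole second after the job is handed in: The block lies flat and at rest in the inner corner of the stop, its long side along the long arm: centre within 4 mm of its seated place along each arm, square to the stop within 4 degrees (x of wax_block in the frame of corner_stop between -0.024 and -0.016 m and y of wax_block in the frame of corner_stop between -0.04 and -0.032 m and angle between the y axis of wax_block and the y axis of corner_stop, either way round below 0.07 rad and height (world z) of wax_block below 0.004 m and angle between wax_block's own z axis and vertical below 0.06 rad and linear speed of wax_block below 0.01 m/s); the robot touches nothing.
It fails at once if the wax block is lifted (10 mm) or tipped (20 degrees) (height (world z) of wax_block above 0.01 m or angle between wax_block's own z axis and vertical above 0.35 rad).
It fails at once if the wax block is gripped or pressed hard (over 35 N from the fingers) (contact force between the fingers and wax_block above 35 N).
It fails at once if another thing is moved by more than 15 mm (distance of any of needle_box, bone_folder, spool_gold, cream_pot from where it was at the start of the episode above 0.015 m).
It also fails if it takes over 51 s, if anything falls off the work surface, if the arm or the gripper's body presses on something with over 40 N, if the wrist force passes 120 N, or if a joint passes its speed limit or range.

ROBOT

A 6-joint arm with a two-finger parallel gripper is mounted at the origin on a cart in front of the work surface, level with it; the furniture and walls round the work are solid. World frame = base frame: x ahead of the robot, y to its left, z up, the work surface at z = 0. Lengths are in m, angles in rad, forces in N, time in s.
With the tool pointing down it reaches from about 0.35 to 0.975 m from the base axis. Payload 4.9 kg.
Tool frame: the origin (TCP) lies midway between the tips of the shut fingers; the grasp point (between the pads) lies 19 mm behind it; z points along the fingers, y is the line along which they close (so a half turn about z gives the same grasp; the last joint's range is limited). The gripper opens to 85 mm and grips with 20 to 120 N. Pads are 22 mm wide; open, the fingers measure 114 mm over their backs; the gripper's body (76 mm by 85 mm) begins 54 mm behind the grasp point. The pads swing forward as they close: fully open they stand 13 mm farther back than shut.
Start: joints at [1.074, 0.053, 1.613, -0, 1.476, -0.119], TCP at [0.231, 0.581, 0.231] pointing down, gripper open.
Joint ranges: [-3.01, 3.01], [-1.01, 2.22], [0.06, 2.58], [-1.02, 4.17], [0.09, 2.62], [-3.14, 3.14]. Speed limits (rad/s): [2.57, 2.57, 3.14, 3.14, 3.14, 3.14].

INTERFACE

Orientations are given as a unit quaternion [w, x, y, z].
In Python, from plant import * gives the robot as it stands.
- The arm moves only by the tool jog_arm, never from a script. Its argument "targets" is a list of rows, each a list of 3 entries, a list of its own where there are three numbers: the shift along the tool's x, y, z in units of 25 mm (1.0 is 25 mm), then the turn, a rotation vector about the tool's x, y, z in units of 8 degrees (1.0 is 8 degrees), then the opening in per cent of the stroke, from 0 (shut) to 100 (fully open). A call has 1 to 8 rows; each row is the pose to reach, as a shift and turn from the pose commanded when the call began, along the tool's axes at that moment; what a row does not reach only later rows make up. A row lasts 1/8 s, in which the tool goes at most 62.5 mm and 10.7 degrees, less where a joint would pass 70% of its speed; a pose out of reach is approached as far as the arm can. A call with a gripper value outside its range is refused whole. The fingers move at their own pace and stop on an object; the grip force is fixed at half the most. Time passes only in rows, so rows that repeat a pose let the fingers close. It gives the time, the measured TCP pose, the force, the opening and the grip force at its end, in the units of the state.
- state(): the state, without advancing time (a new reading comes with each control period).
- grab_frame(name): name is "side" or "top"; returns (picture, depth): 384x512x3 uint8, red, green, blue; 384x512 float32, m along the optical axis (not along the pixel's ray), 0 where there is no reading.
- camera_params(name): a dict with "fovy" (degrees; the focal length in pixels is half the picture's height over the tangent of half this angle, whatever the lens; pixels are square), "cx", "cy" (the principal point, pixels), "dist" ([k1, k2, p1, p2, k3] as OpenCV has them; the pictures are not rectified), "rvec" (rotation vector, rad) and "tvec" (3), from world to camera coordinates, as OpenCV has them. Camera axes: x right, y down, z forward; pixel columns grow to the right and rows downward; lengths in m; the calibration is good to about 2 mm. A picture is of the moment at which its call begins. camera_params takes no time and is no camera call.
- job_done(): hands the job in; it is judged then, once.
The state is a dict: "time": time; "joint_pos": joint angles; "joint_vel": joint speeds; "joint_efforts": joint torques, N m; "tool_pos": TCP position; "tool_rot": TCP orientation; "contact_force": force on the tool from outside, world axes, zero at the start; "ft_torque": the same for the moment, N m; "gripper_width": opening from 0.0 (shut) to 1.0 (fully open); "grasp_force": force on a finger pad.
Only numpy, scipy, OpenCV 4.12 (cv2) and the standard library are available. Lean on these libraries where they do the work, as an engineer would, in place of code of your own. Each camera call takes 0.05 s, during which the arm holds its last target. There are 200 camera calls.

## Working session

There is one attempt and no reset: what is moved stays moved. The work goes in short steps, Python scripts to look and compute and a tool call to move; the robot and the scene stay as the last step left them, time stands still between calls to the robot, and variables do not carry over. Pictures are saved under pics/ and viewed, at most 10 in all, crops included, and the job is handed in when it is done.

Besides the shell and the picture viewer there is one more tool, called as name(argument=value, ...), one argument or row to a line, values as JSON. jog_arm: Moves the arm, as the interface text tells. Its arguments: {"type":"object","properties":{"targets":{"type":"array"}},"required":["targets"]}

```bash
mkdir -p pics
cat > h.py <<'E'
import numpy as np, cv2
from plant import *
def cam(n):
    p=camera_params(n); f=192/np.tan(np.radians(p["fovy"])/2)
    K=np.array([[f,0,p["cx"]],[0,f,p["cy"]],[0,0,1.]]); R=cv2.Rodrigues(np.array(p["rvec"],float))[0]
    return K,np.array(p["dist"],float),R,np.array(p["tvec"],float)
def cloud(n,d):
    K,D,R,t=cam(n); h,w=d.shape
    uv=np.stack(np.meshgrid(np.arange(w),np.arange(h)),-1).reshape(-1,1,2).astype(float)
    xy=cv2.undistortPoints(uv,K,D).reshape(h,w,2)
    P=np.dstack([xy*d[...,None],d]); return (P-t)@R
def proj(n,P):
    K,D,R,t=cam(n); return cv2.projectPoints(np.array(P,float).reshape(-1,3),cv2.Rodrigues(R)[0],t,K,D)[0].reshape(-1,2)
def save(n,img): cv2.imwrite("pics/"+n,img[...,::-1])
E
python3 - <<'E'
from h import *
for n in("top","side"):
    im,d=grab_frame(n); save(n+"0.png",im); np.savez(n+"0.npz",im=im,d=d)
    print(n,camera_params(n))
print(state())
E
```

```text
top {'fovy': 44.1782956619936, 'cx': 262.2626469805362, 'cy': 186.72020302391044, 'dist': array([-0.07894549,  0.        ,  0.        ,  0.        ,  0.        ]), 'rvec': array([ 2.18136484, -2.18700454,  0.06022789]), 'tvec': array([0.0200331 , 0.53271071, 1.51789841])}
side {'fovy': 42.72282424665759, 'cx': 254.1090708119457, 'cy': 187.4971352893821, 'dist': array([0.00839582, 0.        , 0.        , 0.        , 0.        ]), 'rvec': array([ 1.96787805, -0.29019607,  0.18091884]), 'tvec': array([-0.50380644,  0.09741418,  1.17828483])}
{'time': 0.1, 'joint_pos': array([ 1.07401936e+00,  5.32769956e-02,  1.61416140e+00, -7.44466592e-06,
        1.47600106e+00, -1.18949831e-01]), 'joint_vel': array([-0.00077513,  0.0012589 , -0.00240851,  0.00222507,  0.0025514 ,
        0.00091843]), 'joint_efforts': array([ 5.88979965e-04, -3.94901454e+01, -3.71362996e+01, -1.06359441e-04,
        3.92111324e-03,  4.10888561e-05]), 'tool_pos': array([0.23026438, 0.58042769, 0.23019173]), 'tool_rot': array([-2.76280803e-04,  1.87791474e-01,  9.82208486e-01, -8.81108329e-04]), 'contact_force': array([ 0.05601953,  0.34740206, -0.85672826]), 'ft_torque': array([-0.0145557 ,  0.06030185,  0.01289676]), 'grasp_force': 0.0, 'gripper_width': 0.9994519121062979}
```

View pics/top0.png

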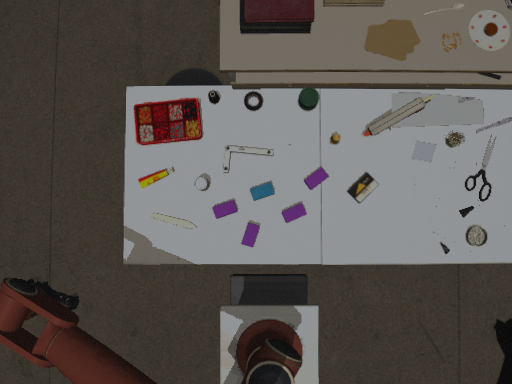

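View pics/side0.png

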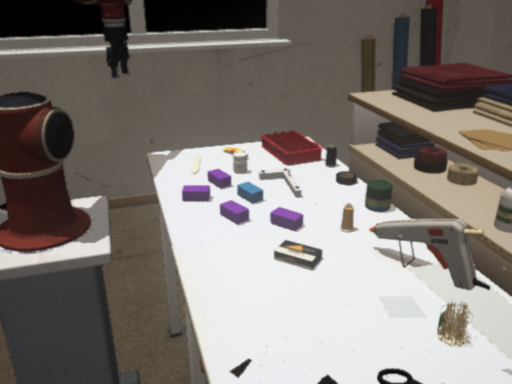

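The top view shows these candidates:
- Blue block at (262,191).
- Purple look-alikes at (225,209), (251,234), (294,212) and (316,178).

I choose the blue one at (262,191). The stop spans about (223–273, 145–172), with its corner near (229,153). In the side view the blue block is at (250,191). Next I check it in a close crop and measure.

Run:
```python
from h import *
z=np.load("top0.npz"); im,d=z["im"],z["d"]; C=cloud("top",d)
save("crop.png",cv2.resize(im[130:225,190:340],None,fx=5,fy=5,interpolation=cv2.INTER_CUBIC))
hsv=cv2.cvtColor(im,cv2.COLOR_RGB2HSV)
roi=np.zeros(d.shape,bool); roi[130:260,130:340]=1
def rect(m,name):
    n,L,S,_=cv2.connectedComponentsWithStats(m.astype(np.uint8))
    for i in range(1,n):
        if S[i,4]<25: continue
        P=C[L==i]; r=cv2.minAreaRect((P[:,:2]*1000).astype(np.float32))
        print(name,S[i],np.round(r[0]),np.round(r[1]),round(r[2],1),"z",np.round(np.percentile(P[:,2],[5,50,95]),3))
rect(roi&(hsv[...,0]>90)&(hsv[...,0]<120)&(hsv[...,1]>100),"blue")
rect(roi&(hsv[...,0]>130)&(hsv[...,0]<165)&(hsv[...,1]>100),"purple")
rect(roi&(C[...,2]>0.012)&(C[...,2]<0.1),"high")
z=np.load("side0.npz"); im2,d2=z["im"],z["d"]; C=cloud("side",d2); hsv=cv2.cvtColor(im2,cv2.COLOR_RGB2HSV)
rect((hsv[...,0]>90)&(hsv[...,0]<120)&(hsv[...,1]>100)&(C[...,2]>0.025),"blue_side")
roi=np.zeros(d.shape,bool); roi[160:205,250:310]=1
rect(roi&(C[...,2]>0.012)&(C[...,2]<0.1),"high_side")
```

```text
blue [250 182  24  18 262] [519.  20.] [39. 69.] 18.9 z [0.028 0.033 0.038]
purple [304 168  24  21 257] [509. -87.] [ 38. 237.] 37.3 z [0.027 0.033 0.039]
purple [213 200  24  18 268] [462.  91.] [173.  55.] 89.6 z [0.027 0.033 0.039]
purple [282 204  24  19 262] [449. -82.] [38. 70.] 23.7 z [0.027 0.033 0.039]
purple [242 223  17  24 258] [379.  58.] [36. 70.] 71.5 z [0.028 0.033 0.038]
high [136 130  65  14 341] [698. 324.] [ 47. 211.] 0.1 z [0.013 0.033 0.045]
high [331 133   9  11  73] [ 688. -216.] [25. 23.] 12.9 z [0.019 0.057 0.066]
high [223 145  51  28 402] [618.  65.] [158.  89.] 84.3 z [0.016 0.022 0.029]
high [141 167  33  20 224] [568. 364.] [ 32. 114.] 19.7 z [0.013 0.018 0.026]
high [304 167  25  23 283] [ 560. -155.] [40. 73.] 36.7 z [0.027 0.033 0.039]
high [194 177  15  14 164] [543. 213.] [41. 41.] 22.5 z [0.028 0.057 0.063]
high [250 182  25  19 284] [519.  19.] [40. 72.] 19.7 z [0.027 0.033 0.038]
high [212 200  26  18 285] [462. 140.] [40. 73.] 18.1 z [0.027 0.033 0.039]
high [282 203  25  20 284] [449. -83.] [40. 72.] 23.6 z [0.027 0.033 0.038]
high [242 222  18  25 285] [380.  57.] [40. 72.] 71.6 z [0.027 0.033 0.037]
blue_side [239 183  23  11 139] [519.  15.] [36. 68.] 20.0 z [0.03  0.032 0.033]
high_side [259 168  43  26 324] [621.  67.] [168.  87.] 86.4 z [0.013 0.021 0.026]
high_side [250 182  14  18 176] [535.   8.] [71. 35.] 73.7 z [0.014 0.03  0.033]
```

View pics/crop.png

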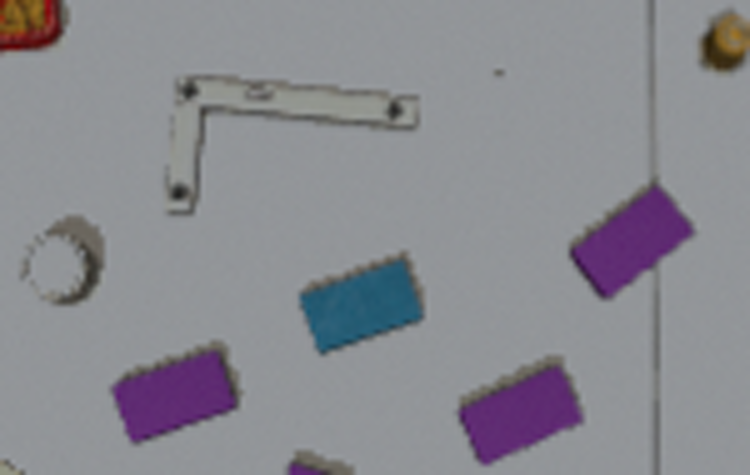

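The crop confirms the blue block at crop (362,303), i.e. pixel (262,190.5). The stop's inner corner is at crop (202,110), i.e. (230,152). The block is on the open side, with its +y end nearer the robot. Now I fit the stop and plan the approach.

```bash
cat >> h.py <<'E'
from scipy.optimize import least_squares
def stopfit(n,C,g=(0.645,0.125,-0.09)):
    m=(C[...,2]>.014)&(C[...,2]<.03)&(abs(C[...,0]-.61)<.075)&(abs(C[...,1]-.065)<.11); P=C[m][:,:2]
    def loc(p,Q): c,s=np.cos(p[2]),np.sin(p[2]); return (Q-p[:2])@np.array([[c,-s],[s,c]])
    def res(p):
        q=loc(p,P); bx=np.maximum(np.abs(q-[9,-61]*np.array(1e-3))-[.009,.079],0); by=np.maximum(np.abs(q-[-.026,.009])-[.044,.009],0)
        r=np.minimum(np.hypot(*bx.T),np.hypot(*by.T)); 
        return np.r_[r,.02*0]
    best=None
    for dx in(-.01,0,.01):
        for dt in(-.04,0,.04):
            r=least_squares(res,np.array(g)+[dx,0,dt],loss="soft_l1",f_scale=.002)
            if best is None or r.cost<best.cost: best=r
    q=loc(best.x,P)
    return best.x,np.sqrt(np.mean(best.fun**2)),(np.percentile(q[q[:,1]<-.02][:,0],[2,98]),np.percentile(q[q[:,0]<-.01][:,1],[2,98]))
def toloc(S,Q): c,s=np.cos(S[2]),np.sin(S[2]); return (np.array(Q)-S[:2])@np.array([[c,-s],[s,c]])
def block(n,im,C):
    hsv=cv2.cvtColor(im,cv2.COLOR_RGB2HSV)
    m=(hsv[...,0]>90)&(hsv[...,0]<120)&(hsv[...,1]>100)&(C[...,2]>.026)&(C[...,2]<.042)&(abs(C[...,0]-.57)<.12)&(abs(C[...,1]-.05)<.15)
    m=cv2.morphologyEx(m.astype(np.uint8),cv2.MORPH_CLOSE,np.ones((3,3)))>0
    r=cv2.minAreaRect((C[m][:,:2]*1000).astype(np.float32)); a=r[2] if r[1][0]<r[1][1] else r[2]-90
    return np.array(r[0])/1000,np.radians(a),np.round(r[1]),int(m.sum())
E
python3 - <<'E'
from h import *
for n in("top","side"):
    z=np.load(n+"0.npz"); C=cloud(n,z["d"]); p,e,w=stopfit(n,C); print(n,p.round(4),e,w)
    b=block(n,z["im"],C); print(b, toloc(p,b[0]).round(4), "rel",b[1]-p[2])
E
```

```text
top [ 0.6507  0.1221 -0.1247] 0.010952411745627772 (array([-0.09190091,  0.0194925 ]), array([-0.12451521,  0.01741244]))
(array([0.51896832, 0.01967672]), np.float64(0.32375044028781796), array([39., 69.]), 261) [-0.118 -0.118] rel 0.44845924217351174
side [ 0.6529  0.1172 -0.219 ] 0.024953757661471742 (array([-0.08634839,  0.02710279]), array([-0.15133224,  0.02041567]))
(array([0.51870599, 0.0153706 ]), np.float64(0.3485720004642243), array([36., 68.]), 139) [-0.1089 -0.1285] rel 0.5675478016200386
```

```bash
python3 - <<'E'
s=open("h.py").read()
s=s.replace("P=C[m][:,:2]\n    def loc","L=cv2.connectedComponents(m.astype(np.uint8))[1]; u,v=np.round(proj(n,[.62,.06,.022])[0]).astype(int); w=L[v-4:v+5,u-4:u+5]; P=C[L==np.bincount(w[w>0]).argmax()][:,:2]\n    def loc")
s=s.replace("abs(C[...,1]-.065)<.11)","abs(C[...,1]-.065)<.11)")
open("h.py","w").write(s)
E
python3 - <<'E'
from h import *
print(proj("top",[.62,.06,.022]),proj("side",[.62,.06,.022]))
for n in("top","side"):
    z=np.load(n+"0.npz"); C=cloud(n,z["d"]); p,e,w=stopfit(n,C); print(n,p.round(4),e.round(4),w)
    b=block(n,z["im"],C); print(toloc(p,b[0]).round(4), "rel",b[1]-p[2])
    for q in([-.02,-.036,.0],): pass
E
```

```text
[[249.46198117 159.8638954 ]] [[280.13090574 180.35704622]]Traceback (most recent call last):
  File "<stdin>", line 4, in <module>
  File "h.py", line 17, in stopfit
    m=(C[...,2]>.014)&(C[...,2]<.03)&(abs(C[...,0]-.61)<.075)&(abs(C[...,1]-.065)<.11); L=cv2.connectedComponents(m.astype(np.uint8))[1]; u,v=np.round(proj(n,[.62,.06,.022])[0]).astype(int); w=L[v-4:v+5,u-4:u+5]; P=C[L==np.bincount(w[w>0]).argmax()][:,:2]
                                                                                                                                                                                                                            ~~~~~~~~~~~~~~~~~~~~~~~~~~^^
ValueError: attempt to get argmax of an empty sequence
```

```bash
sed -i 's/proj(n,\[.62,.06,.022\])/proj(n,[.648,.06,.022])/' h.py
python3 - <<'E'
from h import *
for n in("top","side"):
    z=np.load(n+"0.npz"); C=cloud(n,z["d"]); p,e,w=stopfit(n,C); print(n,p.round(4),e.round(4),w)
    b=block(n,z["im"],C); print(toloc(p,b[0]).round(4), "rel",b[1]-p[2])
E
```

```text
top [ 0.6504  0.1228 -0.1033] 0.0001 (array([-2.03763401e-05,  1.78951393e-02]), array([0.00050598, 0.01761775]))
[-0.1201 -0.1161] rel 0.42705699329921637
side [ 0.6509  0.1218 -0.1097] 0.0006 (array([7.17703188e-05, 1.80180434e-02]), array([-0.00180201,  0.0206326 ]))
[-0.1198 -0.1203] rel 0.45822755619124417
```

jog_arm(
  targets=[
    [[-8,-8.5,0],[0,0,-1],40],
    [[-16.7,-17.1,0],[0,0,-1.96],40],
    [[-16.7,-17.1,0],[0,0,-1.96],40],
    [[-16.7,-17.1,0],[0,0,-1.96],40],
    [[-16.7,-17.1,0],[0,0,-1.96],40],
    [[-16.7,-17.1,2],[0,0,-1.96],40],
    [[-16.7,-17.1,3.2],[0,0,-1.96],40],
    [[-16.7,-17.1,3.2],[0,0,-1.96],40],
  ],
)

```text
time: 1.1
tool_pos: [0.4208, 0.1236, 0.183]
tool_rot: [0.0, 0.052, 0.999, 0.0]
contact_force: [-0.1, 1.3, 0.9]
gripper_width: 0.403
grasp_force: 0.0
```

```bash
cat >> h.py <<'E'
S=np.array([.6505,.1226,-.105])
def goto(sx,sy,z,yaw=0):
    """units to stop-frame target; yaw of tool y rel. to stop y"""
    from scipy.spatial.transform import Rotation as Ro
    st=state(); w,x,y,zz=st["tool_rot"]; R=Ro.from_quat([x,y,zz,w])
    c,s=np.cos(S[2]),np.sin(S[2]); t=np.r_[S[:2]+[c*sx-s*sy,s*sx+c*sy],z]
    a=S[2]+yaw; ty=np.array([-np.sin(a),np.cos(a),0]); T=Ro.from_matrix(np.c_[np.cross(ty,[0,0,-1]),ty,[0,0,-1]])
    print("t",round(st["time"],2),"stop-frame now",toloc(S,st["tool_pos"][:2]).round(4),st["tool_pos"][2].round(4),"F",st["contact_force"].round(1))
    print("shift",(R.inv().apply(t-st["tool_pos"])/.025).round(2),"turn",((R.inv()*T).as_rotvec(True)/8).round(2))
E
python3 -c "
from h import *
goto(-.18,-.115,.10)"
```

```text
t 1.1 stop-frame now [-0.2285 -0.023 ] 0.183 F [-0.1  1.3  0.9]
shift [-1.93 -3.68  3.32] turn [0.   0.01 0.01]
```

jog_arm(
  targets=[
    [[-1.5,-3,2],[0,0,0],40],
    [[-1.5,-3,2],[0,0,0],40],
    [[-1.5,-3,2],[0,0,0],40],
  ],
)

```text
time: 1.48
tool_pos: [0.4488, 0.0455, 0.1313]
tool_rot: [-0.002, 0.054, 0.999, 0.0]
contact_force: [-0.2, 0.0, 0.5]
gripper_width: 0.402
grasp_force: 0.0
```

```bash
python3 -c "
from h import *
for n in ('side','top'):
    im,d=grab_frame(n); C=cloud(n,d); save(n+'1.png',im)
    try: b=block(n,im,C); print(n,toloc(S,b[0]).round(4),b[1]-S[2],b[2:])
    except Exception as e: print(e)
goto(-.18,-.115,.10); print(state()['joint_vel'].round(3))
save('m1.png',np.hstack([cv2.resize(cv2.imread('pics/'+n+'1.png')[100:250,170:330],None,fx=2.4,fy=2.4)[...,::-1] for n in ('side','top')]))
"
```

```text
side [-0.6341 -0.1901] -1.4657963267948966 (array([0., 0.]), 0)
top [-0.1507 -0.1303] -1.1272467003295084 (array([103.,  68.]), 198)
t 1.57 stop-frame now [-0.1917 -0.096 ] 0.1335 F [ 0.2 -0.   0.6]
shift [-0.47 -0.76  1.34] turn [ 0. -0.  0.]
[ 0.027 -0.015 -0.013 -0.001 -0.002 -0.002]
```

View pics/m1.png

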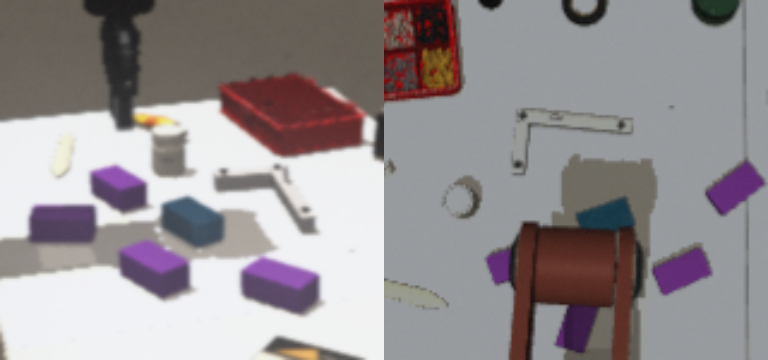

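The left half (side view) shows the gripper in the air behind the blue block, and the block is undisturbed at mosaic (192,222). In the top view (right half) the forearm hides part of it. Next I go down behind the block.

jog_arm(
  targets=[
    [[-0.4,-0.75,1],[0,0,0],40],
    [[-0.4,-0.75,3],[0,0,0],40],
    [[-0.4,-0.75,4.5],[0,0,0],40],
    [[-0.4,-0.75,4.9],[0,0,0],40],
    [[-0.4,-0.75,4.9],[0,0,0],40],
    [[-0.4,-0.75,4.9],[0,0,0],40],
  ],
)

```text
time: 2.33
tool_pos: [0.4599, 0.0275, 0.0132]
tool_rot: [0.002, 0.052, 0.999, -0.0]
contact_force: [-0.1, 0.2, 0.2]
gripper_width: 0.401
grasp_force: 0.0
```

```bash
python3 -c "
from h import *
im,d=grab_frame('side'); save('s2.png',cv2.resize(im[140:240,170:330],None,fx=4,fy=4,interpolation=cv2.INTER_CUBIC))
goto(-.18,-.115,.01)
"
```

```text
t 2.38 stop-frame now [-0.1796 -0.1146] 0.0132 F [ 0.1 -0.3 -0.2]
shift [ 0.02 -0.01  0.13] turn [0.   0.03 0.01]
```

View pics/s2.png

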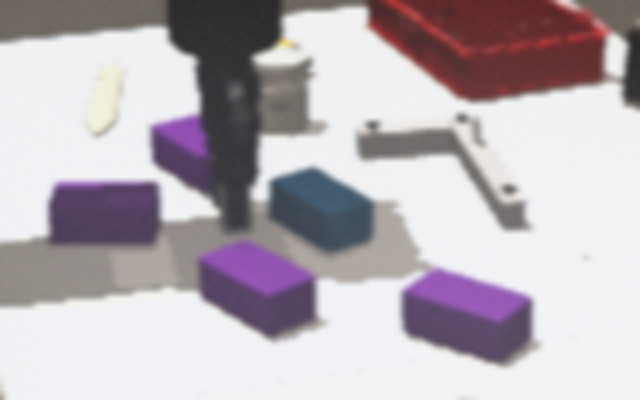

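The fingers are down just behind the block at crop (235,225), with the block at (320,208). Pushing towards the long arm; stop +x is tool −x.

jog_arm(
  targets=[
    [[-0.25,0,0.15],[0,0,0],40],
    [[-0.5,0,0.15],[0,0,0],40],
    [[-0.75,0,0.15],[0,0,0],40],
    [[-1.0,0,0.15],[0,0,0],40],
    [[-1.25,0,0.15],[0,0,0],40],
    [[-1.5,0,0.15],[0,0,0],40],
    [[-1.75,0,0.15],[0,0,0],40],
    [[-2.0,0,0.15],[0,0,0],40],
  ],
)

```text
time: 3.38
tool_pos: [0.5082, 0.0221, 0.0073]
tool_rot: [-0.0, 0.052, 0.999, -0.0]
contact_force: [-0.7, 0.6, -0.2]
gripper_width: 0.405
grasp_force: 0.1
```

jog_arm(
  targets=[
    [[-0.25,0,0],[0,0,0],40],
    [[-0.5,0,0],[0,0,0],40],
    [[-0.75,0,0],[0,0,0],40],
    [[-1.0,0,0],[0,0,0],40],
    [[-1.25,0,0],[0,0,0],40],
    [[-1.5,0,0],[0,0,0],40],
    [[-1.75,0,0],[0,0,0],40],
    [[-1.75,0,0],[0,0,0],40],
  ],
)

```text
time: 4.38
tool_pos: [0.5519, 0.0175, 0.0074]
tool_rot: [0.0, 0.052, 0.999, -0.0]
contact_force: [0.4, -0.5, 0.6]
gripper_width: 0.402
grasp_force: 0.0
```

```bash
sed -i 's/(hsv\[...,1\]>100)&(C\[...,2\]>.026)/(hsv[...,1]>70)\&(C[...,2]>.026)/' h.py; python3 -c "
from h import *
for n in('side','top'):
    im,d=grab_frame(n); b=block(n,im,cloud(n,d)); print(n,toloc(S,b[0]).round(4),b[1]-S[2],b[2:])
    save(n+'3.png',cv2.resize(im[130:230,170:330],None,fx=4,fy=4,interpolation=cv2.INTER_CUBIC))
goto(-.065,-.115,.01)
"
```

```text
side [-0.1766 -0.7018] -0.21203388143961088 (array([1242.,   37.]), 132)
top [-0.6341 -0.1901] -1.4657963267948966 (array([0., 0.]), 0)
t 4.47 stop-frame now [-0.0876 -0.1148] 0.0073 F [-0.6 -0.1  0.6]
shift [-0.9  -0.01 -0.11] turn [-0.   -0.    0.01]
```

View pics/side3.png

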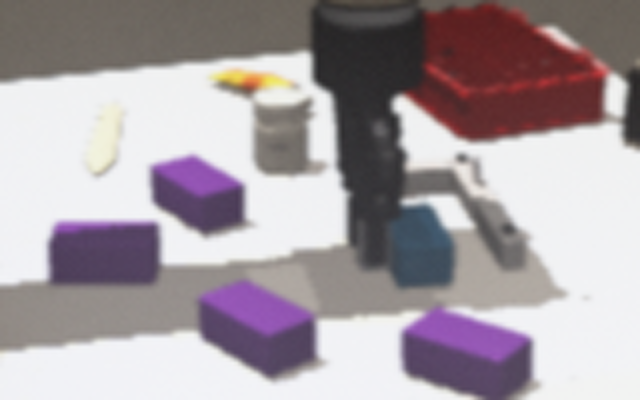

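The block at crop (420,245) has turned square and sits ahead of the fingers, part way to the long arm. Continuing the push.

jog_arm(
  targets=[
    [[-0.2,0,0],[0,0,0],40],
    [[-0.4,0,0],[0,0,0],40],
    [[-0.6,0,0],[0,0,0],40],
    [[-0.8,0,0],[0,0,0],40],
    [[-1.0,0,0],[0,0,0],40],
    [[-1.15,0,0],[0,0,0],40],
    [[-1.3,0,0],[0,0,0],40],
    [[-1.3,0,0],[0,0,0],40],
  ],
)

```text
time: 5.48
tool_pos: [0.584, 0.0142, 0.0074]
tool_rot: [0.0, 0.052, 0.999, -0.0]
contact_force: [0.5, -0.1, 0.8]
gripper_width: 0.403
grasp_force: 0.0
```

```bash
python3 - <<'E'
s=open("h.py").read()
s=s.replace("    r=cv2.minAreaRect((C[m]","    n_,L,T,_=cv2.connectedComponentsWithStats(m.astype(np.uint8)); m=L==1+T[1:,4].argmax() if n_>1 else m\n    r=cv2.minAreaRect((C[m]")
open("h.py","w").write(s)
E
python3 -c "
from h import *
for n in('side','top'):
    im,d=grab_frame(n); C=cloud(n,d); b=block(n,im,C); print(n,toloc(S,b[0]).round(4),b[1]-S[2],b[2:])
    save(n+'4.png',cv2.resize(im[130:230,170:330],None,fx=4,fy=4,interpolation=cv2.INTER_CUBIC))
goto(-.065,-.115,.01)
"
```

```text
side [-0.0222 -0.1254] -0.12582709063763692 (array([69., 33.]), 128)
top [-0.6341 -0.1901] -1.4657963267948966 (array([0., 0.]), 0)
t 5.58 stop-frame now [-0.0551 -0.1148] 0.0073 F [ 0.3 -0.1  0.1]
shift [ 0.4  -0.01 -0.11] turn [-0.    0.    0.01]
```

Across the stop the block is about 2–4 mm off the long arm, with y ≈ −0.12. I back off, shut the fingers, and go round to the block's near end (−y).

jog_arm(
  targets=[
    [[0.6,0,-0.1],[0,0,0],40],
    [[1.4,0,-0.1],[0,0,0],0],
    [[1.4,-1.6,-0.1],[0,0,0],0],
    [[1.4,-3.2,-0.1],[0,0,0],0],
    [[1.4,-3.3,-0.1],[0,0,0],0],
    [[0.2,-3.3,-0.1],[0,0,0],0],
    [[-1.2,-3.3,-0.1],[0,0,0],0],
    [[-1.2,-3.3,-0.1],[0,0,0],0],
  ],
)

```text
time: 6.58
tool_pos: [0.6064, -0.0704, 0.0104]
tool_rot: [0.001, 0.052, 0.999, 0.0]
contact_force: [-1.3, -1.0, 0.5]
gripper_width: -0.001
grasp_force: 0.0
```

```bash
python3 -c "
from h import *
for n in('side','top'):
    im,d=grab_frame(n); C=cloud(n,d); b=block(n,im,C); print(n,toloc(S,b[0]).round(4),b[1]-S[2],b[2:])
    save(n+'5.png',cv2.resize(im[130:230,190:350],None,fx=4,fy=4,interpolation=cv2.INTER_CUBIC))
goto(-.022,-.19,.01)
"
```

```text
side [-0.0331 -0.1221] -0.08276763739463623 (array([73., 24.]), 95)
top [-0.0243 -0.1112] 0.07723428194899737 (array([49., 39.]), 180)
t 6.67 stop-frame now [-0.0261 -0.1965] 0.0094 F [-0.6 -0.4 -0.4]
shift [-0.17  0.26 -0.02] turn [ 0.   -0.01  0.01]
```

View pics/side5.png

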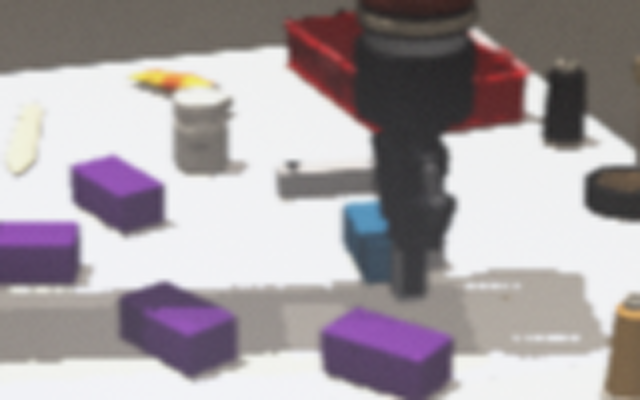

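The shut fingers are at crop (408,290), off the block's −y end; the block is at (368,240) near the long arm. Pushing along +y.

jog_arm(
  targets=[
    [[-0.05,0.3,0],[0,0,0],0],
    [[-0.05,0.6,0],[0,0,0],0],
    [[-0.05,0.9,0],[0,0,0],0],
    [[-0.05,1.1,0],[0,0,0],0],
    [[-0.05,1.35,0],[0,0,0],0],
    [[-0.05,1.6,0],[0,0,0],0],
    [[-0.05,1.85,0],[0,0,0],0],
    [[-0.05,2.1,0],[0,0,0],0],
  ],
)

```text
time: 7.68
tool_pos: [0.6117, -0.0185, 0.0098]
tool_rot: [-0.0, 0.052, 0.999, -0.0]
contact_force: [0.6, -0.5, 0.6]
gripper_width: -0.001
grasp_force: 0.2
```

jog_arm(
  targets=[
    [[0,0.25,0],[0,0,0],0],
    [[0,0.5,0],[0,0,0],0],
    [[0,0.75,0],[0,0,0],0],
    [[0,1.0,0],[0,0,0],0],
    [[0,1.25,0],[0,0,0],0],
    [[0,1.5,0],[0,0,0],0],
    [[0,1.65,0],[0,0,0],0],
    [[0,1.65,0],[0,0,0],0],
  ],
)

```text
time: 8.68
tool_pos: [0.6159, 0.0225, 0.0097]
tool_rot: [-0.0, 0.052, 0.999, 0.0]
contact_force: [-0.5, 1.0, -0.3]
gripper_width: 0.002
grasp_force: 0.0
```

```bash
python3 -c "
from h import *
for n in('side','top'):
    im,d=grab_frame(n); C=cloud(n,d); b=block(n,im,C); print(n,toloc(S,b[0]).round(4),b[1]-S[2],b[2:])
    save(n+'6.png',cv2.resize(im[130:230,190:350],None,fx=4,fy=4,interpolation=cv2.INTER_CUBIC))
goto(-.022,-.087,.01)
"
```

```text
side [-0.0333 -0.0566] -0.04414034999579995 (array([71., 20.]), 61)
top [-0.0395 -0.0643] -0.05674083037740084 (array([24.,  7.]), 20)
t 8.78 stop-frame now [-0.024  -0.1035] 0.0097 F [ 0.4 -0.5  0.3]
shift [-0.08  0.66 -0.01] turn [ 0.   -0.    0.01]
```

View pics/side6.png

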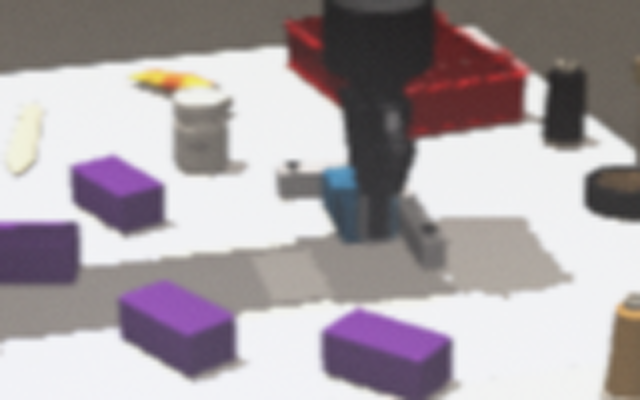

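The block at crop (345,205) is near the short arm, pushed by the fingers at (375,225); about 17 mm remain. Going on slowly.

jog_arm(
  targets=[
    [[0,0.15,0],[0,0,0],0],
    [[0,0.3,0],[0,0,0],0],
    [[0,0.45,0],[0,0,0],0],
    [[0,0.55,0],[0,0,0],0],
    [[0,0.55,0],[0,0,0],0],
  ],
)

```text
time: 9.4
tool_pos: [0.6173, 0.0361, 0.0098]
tool_rot: [0.0, 0.052, 0.999, 0.0]
contact_force: [-0.5, -0.8, -1.3]
gripper_width: -0.002
grasp_force: 0.0
```

jog_arm(
  targets=[
    [[0,0.04,0],[0,0,0],0],
    [[0,0.08,0],[0,0,0],0],
    [[0,0.08,0],[0,0,0],0],
  ],
)

```text
time: 9.78
tool_pos: [0.6175, 0.0378, 0.0098]
tool_rot: [0.0, 0.052, 0.999, 0.0]
contact_force: [1.0, 0.2, 0.4]
gripper_width: 0.001
grasp_force: 0.0
```

Contact is still near zero. I back off and go round to press the long side home first.

jog_arm(
  targets=[
    [[0,-0.8,0],[0,0,0],0],
    [[1.5,-0.8,0],[0,0,0],0],
    [[3.0,-0.8,0],[0,0,0],0],
    [[3.0,-0.8,0],[0,0,0],0],
    [[3.0,1.0,0],[0,0,0],30],
    [[3.0,1.8,0],[0,0,0],30],
    [[3.0,1.8,0],[0,0,0],30],
    [[3.0,1.8,0],[0,0,0],30],
  ],
)

```text
time: 10.78
tool_pos: [0.5479, 0.0897, 0.0097]
tool_rot: [-0.0, 0.052, 0.999, -0.0]
contact_force: [0.1, -0.2, -0.1]
gripper_width: 0.3
grasp_force: 0.0
```

```bash
python3 -c "
from h import *
for n in('side','top'):
    im,d=grab_frame(n); C=cloud(n,d); b=block(n,im,C); print(n,toloc(S,b[0]).round(4),b[1]-S[2],b[2:])
goto(-.054,-.042,.01)
"
```

```text
side [-0.0242 -0.043 ] -0.020351530400612647 (array([75., 37.]), 134)
top [-0.0144 -0.0387] 0.14046715132102383 (array([27., 69.]), 151)
t 10.88 stop-frame now [-0.0988 -0.0437] 0.0097 F [ 0.   0.4 -0.9]
shift [-1.79  0.07 -0.01] turn [-0. -0.  0.]
```

jog_arm(
  targets=[
    [[-0.5,0,0],[0,0,0],30],
    [[-1.0,0,0],[0,0,0],30],
    [[-1.4,0,0],[0,0,0],30],
    [[-1.6,0,0],[0,0,0],30],
    [[-1.75,0,0],[0,0,0],30],
    [[-1.82,0,0],[0,0,0],30],
    [[-1.88,0,0],[0,0,0],30],
    [[-1.88,0,0],[0,0,0],30],
  ],
)

```text
time: 11.88
tool_pos: [0.5942, 0.0855, 0.0097]
tool_rot: [-0.0, 0.052, 0.999, -0.0]
contact_force: [0.5, -1.3, 0.0]
gripper_width: 0.304
grasp_force: 0.0
```

jog_arm(
  targets=[
    [[-0.02,0,0],[0,0,0],30],
    [[-0.04,0,0],[0,0,0],30],
    [[-0.04,0,0],[0,0,0],30],
  ],
)

```text
time: 12.25
tool_pos: [0.5953, 0.0854, 0.0098]
tool_rot: [-0.0, 0.052, 0.999, -0.0]
contact_force: [-0.9, 0.3, 0.1]
gripper_width: 0.3
grasp_force: 0.3
```

jog_arm(
  targets=[
    [[-0.03,0,0],[0,0,0],30],
    [[-0.03,0,0],[0,0,0],30],
  ],
)

```text
time: 12.5
tool_pos: [0.5953, 0.0853, 0.0097]
tool_rot: [-0.001, 0.052, 0.999, -0.0]
contact_force: [-4.5, -0.2, 4.3]
gripper_width: 0.301
grasp_force: 2.6
```

jog_arm(
  targets=[
    [[-0.03,0,0],[0,0,0],30],
    [[-0.03,0,0],[0,0,0],30],
  ],
)

```text
time: 12.75
tool_pos: [0.5953, 0.0854, 0.0095]
tool_rot: [-0.002, 0.052, 0.999, -0.0]
contact_force: [-8.0, 0.1, 4.5]
gripper_width: 0.299
grasp_force: 3.7
```

The force rose to 8 N, so the long side is flush. Back round to the end for the last millimetres along the arm.

jog_arm(
  targets=[
    [[0.8,0,0],[0,0,0],30],
    [[1.8,0,0],[0,0,0],0],
    [[1.8,-1.5,0],[0,0,0],0],
    [[1.8,-2.7,0],[0,0,0],0],
    [[1.8,-2.7,0],[0,0,0],0],
    [[0.5,-2.7,0],[0,0,0],0],
    [[-1.15,-2.7,0],[0,0,0],0],
    [[-1.15,-2.7,0],[0,0,0],0],
  ],
)

```text
time: 13.75
tool_pos: [0.6216, 0.0154, 0.0105]
tool_rot: [0.002, 0.052, 0.999, 0.0]
contact_force: [0.2, -0.3, 0.2]
gripper_width: -0.002
grasp_force: 0.0
```

```bash
python3 -c "
from h import *
for n in('side','top'):
    im,d=grab_frame(n); C=cloud(n,d); b=block(n,im,C); print(n,toloc(S,b[0]).round(4),b[1]-S[2],b[2:])
goto(-.021,-.088,.01)
"
```

```text
side [-0.1673 -0.6578] -0.21841548120171322 (array([1332.,   28.]), 89)
top [-0.1066 -0.0657] -1.0475583957696668 (array([241.,  33.]), 99)
t 13.85 stop-frame now [-0.0208 -0.1096] 0.0094 F [-0.3  0.   0.7]
shift [ 0.01  0.86 -0.02] turn [ 0.   -0.    0.01]
```

jog_arm(
  targets=[
    [[0,0.25,0],[0,0,0],0],
    [[0,0.5,0],[0,0,0],0],
    [[0,0.7,0],[0,0,0],0],
    [[0,0.8,0],[0,0,0],0],
    [[0,0.87,0],[0,0,0],0],
    [[0,0.9,0],[0,0,0],0],
    [[0,0.9,0],[0,0,0],0],
  ],
)

```text
time: 14.72
tool_pos: [0.6208, 0.0374, 0.0098]
tool_rot: [-0.0, 0.052, 0.999, -0.0]
contact_force: [-0.6, -0.1, -0.1]
gripper_width: 0.005
grasp_force: 0.0
```

jog_arm(
  targets=[
    [[0,0.03,0],[0,0,0],0],
    [[0,0.03,0],[0,0,0],0],
  ],
)

```text
time: 14.98
tool_pos: [0.6208, 0.0381, 0.0098]
tool_rot: [-0.0, 0.052, 0.999, -0.0]
contact_force: [-0.4, -0.8, -0.1]
gripper_width: 0.002
grasp_force: 0.2
```

jog_arm(
  targets=[
    [[0,0.03,0],[0,0,0],0],
    [[0,0.03,0],[0,0,0],0],
  ],
)

```text
time: 15.22
tool_pos: [0.6209, 0.039, 0.0098]
tool_rot: [-0.0, 0.052, 0.999, 0.0]
contact_force: [-0.4, 0.1, 0.6]
gripper_width: -0.004
grasp_force: 0.1
```

jog_arm(
  targets=[
    [[0,0.03,0],[0,0,0],0],
    [[0,0.06,0],[0,0,0],0],
    [[0,0.06,0],[0,0,0],0],
  ],
)

```text
time: 15.6
tool_pos: [0.621, 0.0406, 0.0097]
tool_rot: [-0.0, 0.052, 0.999, 0.0]
contact_force: [0.4, 0.0, -0.2]
gripper_width: -0.001
grasp_force: 0.0
```

jog_arm(
  targets=[
    [[0,0.03,0],[0,0,0],0],
    [[0,0.03,0],[0,0,0],0],
  ],
)

```text
time: 15.85
tool_pos: [0.6211, 0.0413, 0.0098]
tool_rot: [-0.0, 0.052, 0.999, 0.0]
contact_force: [-0.0, -1.1, 0.6]
gripper_width: -0.0
grasp_force: 0.0
```

jog_arm(
  targets=[
    [[0,0.03,0],[0,0,0],0],
    [[0,0.03,0],[0,0,0],0],
  ],
)

```text
time: 16.1
tool_pos: [0.6212, 0.0415, 0.0098]
tool_rot: [-0.0, 0.052, 0.999, -0.0]
contact_force: [-0.4, -3.0, -0.2]
gripper_width: 0.0
grasp_force: 1.4
```

jog_arm(
  targets=[
    [[0,0.03,0],[0,0,0],0],
    [[0,0.03,0],[0,0,0],0],
  ],
)

```text
time: 16.35
tool_pos: [0.6212, 0.0416, 0.0098]
tool_rot: [-0.0, 0.052, 0.999, -0.001]
contact_force: [-1.3, -4.8, 1.6]
gripper_width: -0.001
grasp_force: 2.9
```

jog_arm(
  targets=[
    [[0,-0.6,0],[0,0,0],0],
    [[0,-1.2,0],[0,0,0],0],
    [[0,-1.4,-2],[0,0,0],0],
    [[0,-1.4,-4],[0,0,0],0],
    [[4,-3.5,-6],[0,0,0],0],
    [[7,-5.5,-6],[0,0,0],0],
    [[7,-8,-6],[0,0,0],0],
    [[7,-8,-6],[0,0,0],0],
  ],
)

```text
time: 17.35
tool_pos: [0.4276, -0.1361, 0.1598]
tool_rot: [0.001, 0.052, 0.999, -0.0]
contact_force: [0.4, -1.4, -0.3]
gripper_width: -0.001
grasp_force: 0.0
```

```bash
python3 -c "
from h import *
for n in('side','top'):
    im,d=grab_frame(n); C=cloud(n,d); b=block(n,im,C); print(n,toloc(S,b[0]).round(4),b[1]-S[2],b[2:])
    p,e,w=stopfit(n,C); print(p,e,toloc(p,b[0]).round(4),b[1]-p[2])
    save(n+'9.png',cv2.resize(im[130:230,190:350],None,fx=4,fy=4,interpolation=cv2.INTER_CUBIC))
print(state()['time'],state()['tool_pos'])
"
```

```text
side [-0.0208 -0.0377] -0.030973681566448183 (array([73., 38.]), 145)
[ 0.63813145  0.11732487 -0.07951826] 0.01040134176818752 [-0.0098 -0.0309] -0.056455422932116764
top [-0.1052 -0.0648] -1.2284572247255274 (array([235.,  76.]), 265)
[ 0.64821632  0.12176854 -0.09190002] 0.0010949188425821753 [-0.1038 -0.0624] -1.2415572015526608
17.45 [ 0.42662311 -0.13882372  0.16019671]
```

View pics/top9.png

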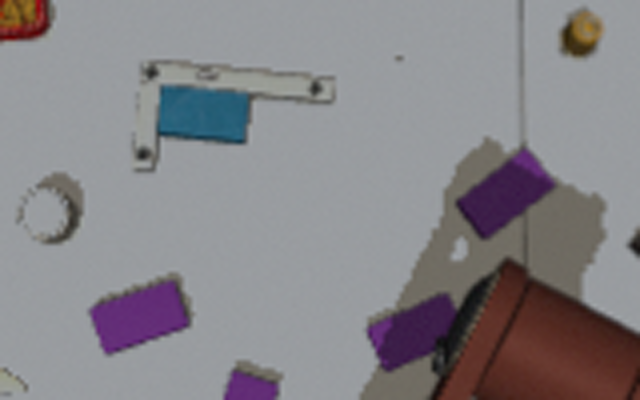

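The block at crop (204,115) sits flush in the inner corner against both arms. The other things are untouched and the arm is clear. Handing in.

```bash
python3 -c "
from plant import *
print(job_done())"
```

```text
the job is handed in; nothing more can be done
None
```

The blue wax block is pushed into the bench stop's inner corner with both faces in contact (highest force reading about 9 N); the last side view put its centre at about (−21, −38) mm against the seat at (−20, −36) mm, and the job is handed in, but no verdict came back.

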